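# Make up two repair kits at the electronics bench

## Task

Make up the two repair kits from the parts standing on the mat: the transformer, the blue capacitor and the aluminium heatsink go into the red tray; the green relay and the black capacitor go into the yellow tray, in the two compartments left free beside the white fuse box. Stand each part upright on the floor of a compartment, one part to a compartment (either order will do), and let go of it. Leave the fuse box, the solder reel and the small flux bottle where they are.

Things in the scene. Friction and masses are not known exactly. Their poses are not given: they have to be found in the camera images.
- tray_red: Red kit tray, open, fixed: 232 (x, pointing away from the robot within 0.25 rad) by 90 (y) by 18 mm high. Three compartments in a row, each 72 (x) by 82 mm (y) inside, centred at x = -76, 0, +76 mm, y = 0; floor 5, walls 4 mm thick. Origin: centre of the underside. Empty at the start; on the robot's left or right.
- tray_yellow: Yellow kit tray, open, fixed: 232 (x, pointing away from the robot within 0.25 rad) by 90 (y) by 18 mm high. Three compartments in a row, each 72 (x) by 82 mm (y) inside, centred at x = -76, 0, +76 mm, y = 0; floor 5, walls 4 mm thick. Origin: centre of the underside. The compartment at +76 mm (far from the robot) holds the white fuse box, the others are empty.
- transformer_c (a point): Small mains transformer, dark steel core around an amber-yellow winding with white edges; a block 46 (x) by 40 (y) by 42 mm high, about 280 g; stands upright on the bench; point at its centre, half-way up; x axis within 0.45 rad of the world's x at the start
- cap_blue_c (a point): Blue can capacitor with a pale stripe and bright top, cylinder 35 mm diameter, 50 mm high, about 70 g; stands upright on the bench; point at its centre, half-way up; yaw arbitrary
- heatsink_c (a point): Grey aluminium heatsink with upright fins; a block 38 (x) by 40 (y) by 45 mm high, about 90 g, its outer fins are the flat y faces; stands upright on the bench; point at its centre, half-way up; x axis within 0.45 rad of the world's x at the start
- relay_c (a point): Relay with green cover on a black foot; a block 36 (x) by 28 (y) by 50 mm high, about 50 g; stands upright on the bench; point at its centre, half-way up; x axis within 0.45 rad of the world's x at the start
- cap_black_c (a point): Black can capacitor with a pale stripe and bright top, cylinder 30 mm diameter, 55 mm high, about 60 g; stands upright on the bench; point at its centre, half-way up; yaw arbitrary
- fusebox_c (a point): White fuse box, 36 by 26 by 20 mm high, loose, already in the far compartment of the yellow tray, to be left there; point at its centre
- reel_c (a point): Bystander: solder reel with grey flanges, 48 mm diameter, 40 mm high, standing on its flange among the parts, to be left alone; point at its centre
- flux_c (a point): Bystander: small amber bottle with white cap and paper label, 34 mm diameter, 58 mm high, standing among the parts, to be left alone; point at its centre

How it is judged:
By the outcome, as a careful person would: the job done as asked, in the order asked, and still so for the second after the job is handed in, with the robot touching nothing.
It also fails if it takes over 122 s, if anything falls off the work surface, if the arm or the gripper's body presses on something with over 40 N, if the wrist force passes 120 N, or if a joint passes its speed limit or range.

## Robot

A 6-joint arm with a two-finger parallel gripper is mounted at the origin on the work surface. World frame = base frame: x ahead of the robot, y to its left, z up, the work surface at z = 0. Lengths are in m, angles in rad, forces in N, time in s.
With the tool pointing down it reaches from about 0.325 to 0.775 m from the base axis. Payload 5.5 kg.
Tool frame: the origin (TCP) lies at the very end of the fingers, on their centre line; the grasp point (between the pads) lies 19 mm behind it; z points along the fingers, y is the direction in which the jaws open and shut (so a half turn about z gives the same grasp; the last joint's range is limited). The gripper opens to 85 mm and grips with 20 to 120 N. Pads are 22 mm wide; open, the fingers measure 114 mm over their backs; the gripper's body (76 mm by 85 mm) begins 54 mm behind the grasp point. The pads swing forward as they close: fully open they stand 13 mm farther back than shut.
Start: joints at [-1.183, 0.091, 1.231, -0, 1.82, -0.057], TCP at [0.258, -0.542, 0.231] pointing down, gripper open.
Joint ranges: [-2.87, 2.87], [-0.86, 2.18], [0.17, 2.46], [-1.51, 4.65], [0.06, 2.69], [-2.65, 2.65]. Speed limits (rad/s): [2.57, 2.57, 3.01, 3.14, 3.14, 3.14].

## Interface

Orientations are given as a rotation vector (axis times angle).
In Python, from bench import arm, grab_frame, calibration gives the robot as it stands.
- The arm moves only by the tool apply_moves, never from a script. Its argument "commands" is text: rows parted by semicolons, each of 7 numbers parted by spaces: the shift along the tool's x, y, z scaled (see below), then the turn, a rotation vector about the tool's x, y, z scaled (see below), then the closure in counts, from 0 (fully open) to 255 (shut). In form: x y z rx ry rz gripper; .... A call has 1 to 10 rows; each row shifts and turns the pose as measured when the row begins, along the tool's axes as they then stand; what a row does not reach is not made up. The controller multiplies each number of a shift by 50 cm and each number of a turn by 90 degrees. A row lasts 1/8 s, in which the tool goes at most 62.5 mm and 10.7 degrees, less where a joint would pass 70% of its speed; a pose out of reach is approached as far as the arm can. A call with a number of a shift or a turn outside -1 to 1 is refused whole. A call with a gripper value outside its range is refused whole. The fingers move at their own pace and stop on an object; the grip force is fixed at half the most. Time passes only in rows, so rows that do not move let the fingers close. It gives the time, the measured TCP pose, the force and the opening at its end, in the units of the state.
- arm.state(): the state, without advancing time (a new reading comes with each control period).
- grab_frame(name): name is "scene" or "top"; returns (picture, depth): 400x640x3 uint8, blue, green, red; 400x640 float32, m along the optical axis (not along the pixel's ray), 0 where there is no reading.
- calibration(name): a dict with "intrinsics" (3x3 intrinsics, pixels), "rvec" (rotation vector, rad) and "tvec" (3), from world to camera coordinates, as OpenCV has them. Camera axes: x right, y down, z forward; pixel columns grow to the right and rows downward; lengths in m; the calibration is good to about 2 mm. A picture is of the moment at which its call begins. calibration takes no time and is no camera call.
- arm.job_done(): hands the job in, once; it reports no verdict.
The state is a dict: "time_s": time; "qpos": joint angles; "joint_vel": joint speeds; "tau": joint torques, N m; "tcp_pos": TCP position; "eef_rot": TCP orientation; "contact_force": force on the tool from outside, world axes, zero at the start; "moment": the same for the moment, N m; "finger_gap": opening from 0.0 (shut) to 1.0 (fully open).
Only numpy, scipy, OpenCV 4.12 (cv2) and the standard library are available. Lean on these libraries where they do the work, as an engineer would, in place of code of your own. Each camera call takes 0.05 s, during which the arm holds its last target.

## Working session

There is one attempt and no reset: what is moved stays moved. The work goes in short steps, Python scripts to look and compute and a tool call to move; the robot and the scene stay as the last step left them, time stands still between calls to the robot, and variables do not carry over. Pictures are saved under pics/ and viewed, and the job is handed in when it is done.

Besides the shell and the picture viewer there is one more tool, called in YAML: its name, and indented under it one key for each argument. apply_moves: Moves the arm, as the interface text tells. Its arguments: {"type":"object","properties":{"commands":{"type":"string"}},"required":["commands"]}

```bash
ls; mkdir -p pics; python3 - <<'E'
from bench import arm, grab_frame, calibration
import cv2,numpy as np
for n in ("top","scene"):
    p,d=grab_frame(n); cv2.imwrite(f"pics/{n}0.png",p); np.save(f"{n}0.npy",d)
    c=calibration(n); R,_=cv2.Rodrigues(np.array(c["rvec"],float)); print(n,c["intrinsics"],-R.T@np.array(c["tvec"]).reshape(3)); print(R)
print(arm.state())
E
```

```text
pics
top [[389.18409255   0.         310.64316491]
 [  0.         389.18409255 200.77374025]
 [  0.           0.           1.        ]] [ 0.37762635 -0.01611152  0.92437632]
[[ 0.14123015 -0.9899649   0.00485232]
 [-0.9676607  -0.13907972 -0.21045094]
 [ 0.2090139   0.02502661 -0.97759238]]
scene [[511.27549007   0.         315.94527661]
 [  0.         511.27549007 203.28149915]
 [  0.           0.           1.        ]] [ 1.31125487 -0.01444373  0.75423821]
[[ 0.03826669  0.99902458 -0.02203537]
 [ 0.68666512 -0.04230966 -0.72574162]
 [-0.72596603  0.01264081 -0.68761438]]
{'time_s': 0.1, 'qpos': array([-1.18267235e+00,  9.18165984e-02,  1.23179389e+00,  2.40372545e-05,
        1.81978133e+00, -5.66942106e-02]), 'joint_vel': array([-7.61766547e-04, -2.02456387e-03, -3.59104158e-03,  9.78747978e-05,
       -1.04512962e-03, -1.36864135e-03]), 'tau': array([ 3.33906799e-03, -4.60219145e+01, -4.19216931e+01,  2.01881528e-05,
        1.06720609e-02,  4.52894835e-05]), 'tcp_pos': array([ 0.25808953, -0.54137578,  0.2302281 ]), 'eef_rot': array([-3.06247508e+00, -6.92589316e-01,  4.29846418e-04]), 'contact_force': array([-0.91415038, -0.38275484, -0.57037866]), 'moment': array([-0.03432557, -0.06785409,  0.03236346]), 'finger_gap': 1.0023536238286883}
```

View pics/top0.png

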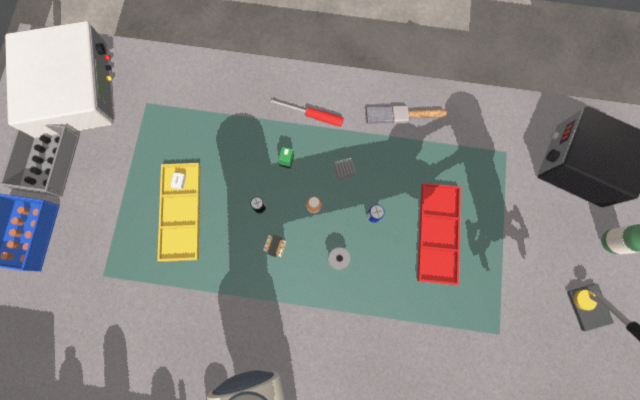

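View pics/scene0.png

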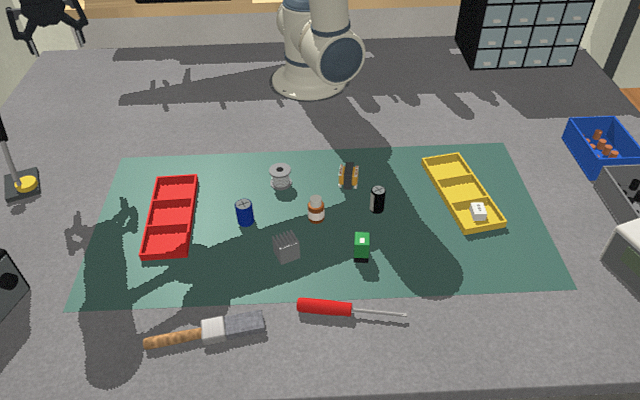

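The top view shows yellow tray left (~180,210), red tray right (~440,233). The parts are: relay (286,157), heatsink (345,168), black cap (257,204), flux (314,205), blue cap (376,213), transformer (275,245) and reel (340,258). Next I'll enlarge and measure with depth.

```bash
cat > h.py <<'E'
import cv2,numpy as np
from bench import arm, grab_frame, calibration
def cloud(n,d):
    c=calibration(n);K=c["intrinsics"];R,_=cv2.Rodrigues(np.array(c["rvec"],float));t=np.array(c["tvec"],float).reshape(3)
    v,u=np.mgrid[0:400,0:640]
    P=np.stack([(u-K[0,2])/K[0,0]*d,(v-K[1,2])/K[1,1]*d,d],-1)
    return (P-t)@R
def proj(n,X):
    c=calibration(n);return cv2.projectPoints(np.array(X,float).reshape(-1,3),np.array(c["rvec"],float),np.array(c["tvec"],float),np.array(c["intrinsics"]),None)[0].reshape(-1,2)
def crop(p,x0,y0,x1,y1,s,name):
    cv2.imwrite("pics/"+name,cv2.resize(p[y0:y1,x0:x1],None,fx=s,fy=s,interpolation=cv2.INTER_CUBIC))
E
python3 - <<'E'
from h import *
p=cv2.imread("pics/top0.png");d=np.load("top0.npy");X=cloud("top",d)
crop(p,230,130,400,280,4.7,"topc0.png")
s=cv2.imread("pics/scene0.png");crop(s,220,150,410,280,4.2,"scenec0.png")
print(proj("top",[[0.258,-.541,.23],[0,0,0]]))
z=X[...,2]
m=((z>.025)&(z<.075)).astype(np.uint8); m[:,:220]=0; m[:, 410:]=0; m[:140]=0;m[275:]=0
n,l,st,c=cv2.connectedComponentsWithStats(m)
for i in range(1,n):
    if st[i,4]<15: continue
    q=X[l==i]; top=np.percentile(q[:,2],80); t=q[q[:,2]>top-.005]
    r=cv2.minAreaRect((t[:,:2]*1000).astype(np.float32))
    print(c[i].round(),st[i,4],"top z",top.round(4),"mean",t[:,:2].mean(0).round(4),"rect",np.round(r[0],1),np.round(r[1],1),round(r[2],1))
print("table z",np.median(z[200:220,290:300]))
for nm in ("scene",):
    d=np.load("scene0.npy");X=cloud(nm,d);z=X[...,2]
    m=((z>.02)&(z<.075)&(X[...,0]>.25)&(X[...,0]<.65)&(abs(X[...,1])<.25)).astype(np.uint8)
    n,l,st,c=cv2.connectedComponentsWithStats(m)
    for i in range(1,n):
        if st[i,4]<15: continue
        q=X[l==i]; top=np.percentile(q[:,2],90); t=q[q[:,2]>top-.006]
        r=cv2.minAreaRect((t[:,:2]*1000).astype(np.float32))
        print(c[i].round(),st[i,4],"top z",top.round(4),"mean",t[:,:2].mean(0).round(4),"rect",np.round(r[0],1),np.round(r[1],1),round(r[2],1))
E
```

```text
[[613.98122819 404.20586234]
 [275.85002925 463.82277614]]
[285. 155.] 210 top z 0.0518 mean [0.6677 0.0816] rect [668.2  81.7] [28.1 34.2] 83.0
[344. 167.] 278 top z 0.0465 mean [ 0.6604 -0.0603] rect [657.7 -61.6] [38.5 40.2] 23.1
[257. 204.] 164 top z 0.0578 mean [0.5417 0.1278] rect [542.1 128.3] [28.6 27.6] 81.2
[313. 204.] 178 top z 0.0592 mean [ 5.619e-01 -5.000e-04] rect [562.1  -0.6] [21.  20.7] 9.3
[376. 212.] 212 top z 0.0522 mean [ 0.5613 -0.1458] rect [ 562.2 -146.2] [32.6 34.4] 6.9
[274. 245.] 325 top z 0.0434 mean [0.4541 0.0747] rect [454.1  75. ] [39.  45.7] 80.5
[339. 258.] 359 top z 0.0422 mean [ 0.4459 -0.0751] rect [446.3 -75.1] [45.7 46.5] 52.1
table z 0.0017374853546351964
[279. 172.] 345 top z 0.0421 mean [ 0.4468 -0.0782] rect [444.7 -78.5] [48.4 45.5] 30.2
[348. 173.] 339 top z 0.043 mean [0.4556 0.0718] rect [453.1  72.6] [39.4 48.6] 84.6
[377. 196.] 288 top z 0.0564 mean [0.5441 0.1249] rect [542.5 125. ] [26.6 29.8] 83.5
[315. 207.] 320 top z 0.0588 mean [ 0.5639 -0.0036] rect [563.6  -4.1] [22.2 23.6] 87.9
[243. 209.] 341 top z 0.0519 mean [ 0.5634 -0.1488] rect [ 561.3 -148.8] [34.  33.1] 50.8
[288. 235.] 71 top z 0.0459 mean [ 0.6428 -0.0578] rect [643.1 -58.5] [15.5 19.8] 9.2
[280. 237.] 16 top z 0.0453 mean [ 0.6454 -0.0735] rect [644.9 -73.6] [10.3  2.3] 19.4
```

```bash
python3 - <<'E'
from h import *
p=cv2.imread("pics/top0.png")
a=cv2.resize(p[150:270,150:210],None,fx=4.8,fy=4.8,interpolation=2);b=cv2.resize(p[175:295,410:470],None,fx=4.8,fy=4.8,interpolation=2)
cv2.imwrite("pics/trays.png",np.hstack([a,b]))
E
```

```text
(no output)
```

View pics/topc0.png

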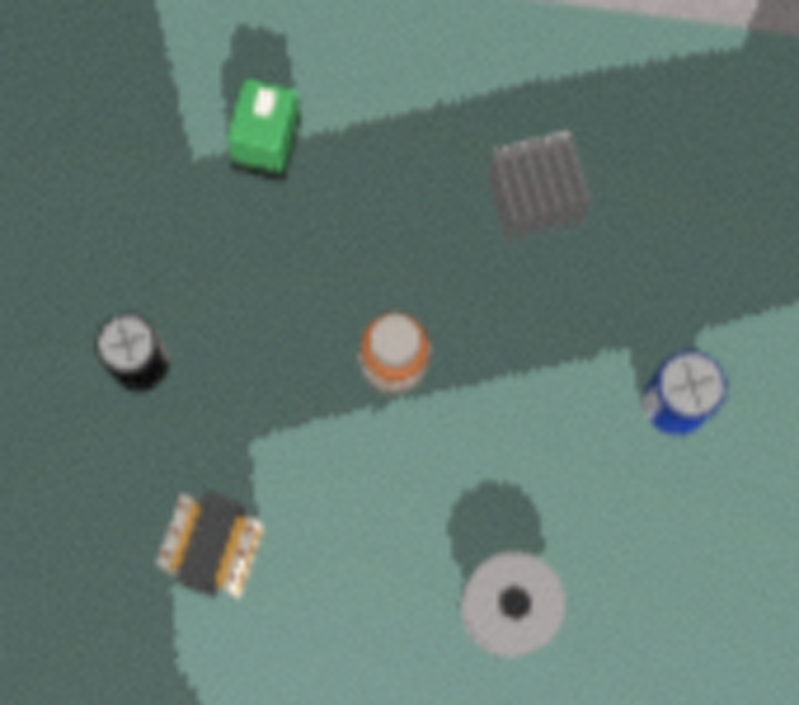

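View pics/scenec0.png

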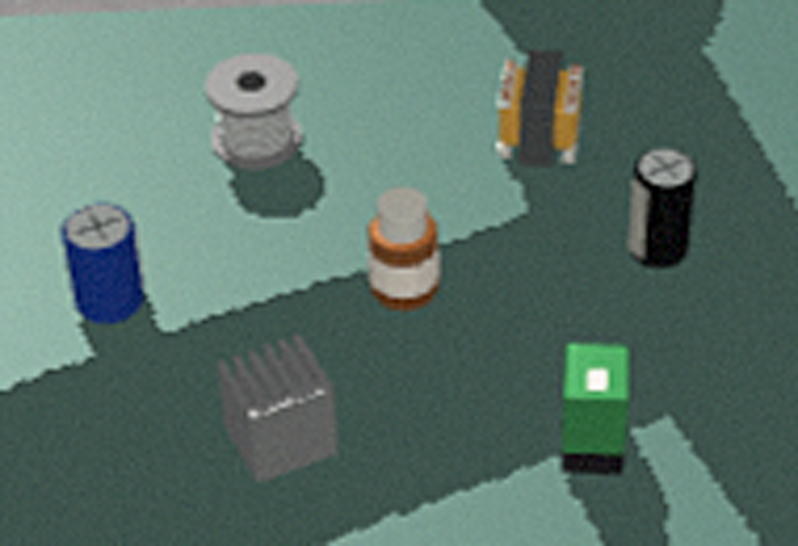

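View pics/trays.png

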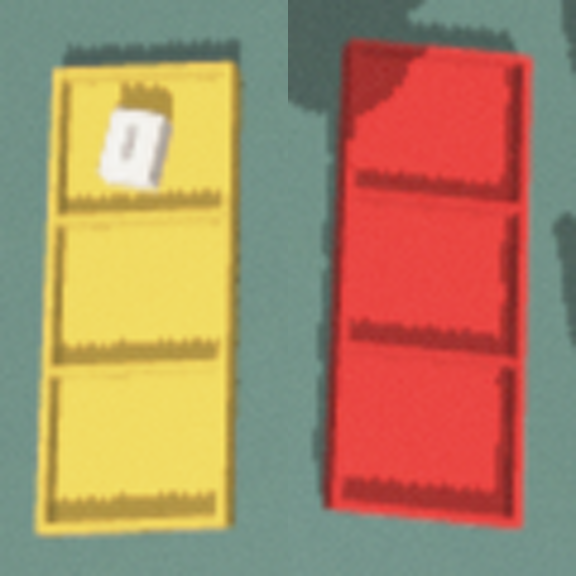

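Two cameras agree within about 3 mm on the parts and the top heights match the given sizes (+~1 mm). Next come the trays and part yaws.

```bash
python3 - <<'E'
from h import *
for n in ("top","scene"):
    p=cv2.imread(f"pics/{n}0.png");X=cloud(n,np.load(f"{n}0.npy"));hsv=cv2.cvtColor(p,cv2.COLOR_BGR2HSV)
    for nm,lo,hi in (("red",0,6),("yel",18,32)):
        h=hsv[...,0]
        m=(h>=lo)&(h<=hi)&(hsv[...,1]>120)&(X[...,2]>.012)&(X[...,2]<.026)&(X[...,0]>.3)&(X[...,0]<.7)
        m&=(X[...,1]<-.2) if nm=="red" else (X[...,1]>.17)
        q=X[m]; r=cv2.minAreaRect((q[:,:2]*1000).astype(np.float32)); print(n,nm,m.sum(),q[:,2].mean().round(4),np.round(r[0],1),np.round(r[1],1),round(r[2],1))
p=cv2.imread("pics/top0.png");s=cv2.imread("pics/scene0.png")
f=lambda i,x,y,w:cv2.resize(i[y:y+w,x:x+w],(390,390),interpolation=2)
cv2.imwrite("pics/yaw.png",np.hstack([f(p,262,232,26),f(s,332,155,38)]))
cv2.imwrite("pics/yaw2.png",np.hstack([f(p,330,153,30),f(s,267,225,40)]))
E
```

```text
top red 799 0.0179 [ 540.4 -303.5] [232.2  91.6] 2.3
top yel 810 0.018 [504.5 314. ] [232.3  91.6] 10.7
scene red 987 0.0171 [ 538.1 -305.4] [238.6  90.6] 2.4
scene yel 999 0.0164 [502.7 311.1] [237.7  93.9] 10.7
```

View pics/yaw.png

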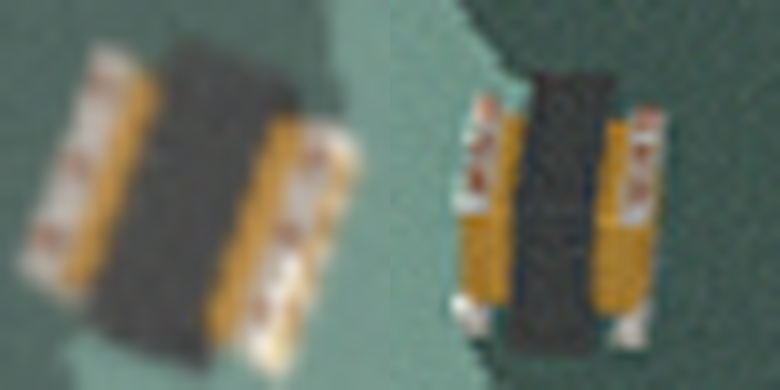

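View pics/yaw2.png

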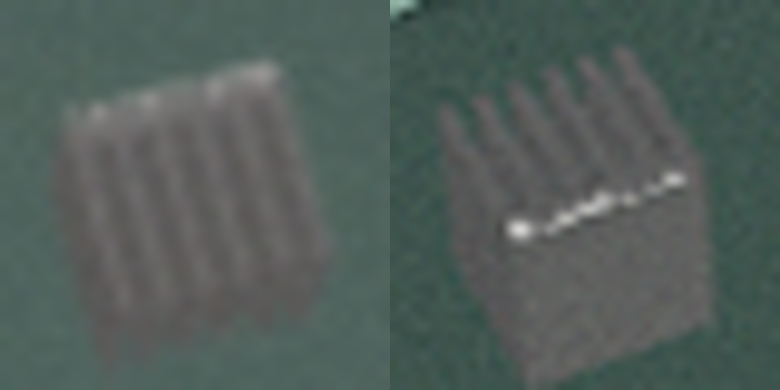

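Trays: red centre (0.5395, -0.3045), yaw 2.3°; yellow (0.504, 0.3125), yaw 10.7°. The rim rectangle is about 232×91 mm, which is consistent. I'll grip every part across its y faces, with the jaws along the tray's y, high enough to stay above the tray walls.

```bash
cat > go.py <<'E'
import sys,numpy as np
from scipy.spatial.transform import Rotation as Ro
from bench import arm
# usage: go.py x y z yawdeg [step]  -> rows needed
s=arm.state(); R=Ro.from_rotvec(s["eef_rot"]);p=np.array(s["tcp_pos"])
x,y,z,yaw=map(float,sys.argv[1:5]); step=float(sys.argv[5]) if len(sys.argv)>5 else .055
c,sn=np.cos(np.radians(yaw)),np.sin(np.radians(yaw))
T=Ro.from_matrix(np.array([[c,sn,0],[sn,-c,0],[0,0,-1]])); t=np.array([x,y,z])
xa=R.as_matrix()[:,0];print("t %.2f"%s["time_s"],"pos",p.round(4),"yaw %.1f"%np.degrees(np.arctan2(xa[1],xa[0])),"tilt %.2f"%np.degrees(np.arccos(-R.as_matrix()[2,2])),"gap %.3f"%s["finger_gap"],"F",np.round(s["contact_force"],1),"need mm",((t-p)*1000).round(1))
w=(R.inv()*T).as_rotvec()
n=max(1,int(np.ceil(max(np.linalg.norm(t-p)/step,np.degrees(np.linalg.norm(w))/10))))
out=[]
for i in range(n):
    d=R.inv().apply((t-p)/n)/.5; r=w/n/(np.pi/2)
    out.append(" ".join("%.3f"%v for v in [*d,*r])); R=R*Ro.from_rotvec(w/n)
print(n); print("; ".join(out))
E
python3 go.py .4537 .0737 .10 -9
```

```text
t 0.10 pos [ 0.2581 -0.5414  0.2302] yaw 25.5 tilt 0.10 gap 1.002 F [-0.9 -0.4 -0.6] need mm [ 195.6  615.1 -130.2]
12
0.074 -0.078 0.022 -0.000 0.000 0.032; 0.070 -0.082 0.022 -0.000 0.000 0.032; 0.065 -0.085 0.022 -0.000 0.000 0.032; 0.061 -0.089 0.022 -0.000 0.000 0.032; 0.056 -0.092 0.022 -0.000 0.000 0.032; 0.052 -0.094 0.022 -0.000 0.000 0.032; 0.047 -0.097 0.022 -0.000 0.000 0.032; 0.042 -0.099 0.022 -0.000 0.000 0.032; 0.037 -0.101 0.022 -0.000 0.000 0.032; 0.032 -0.103 0.022 -0.000 0.000 0.032; 0.027 -0.104 0.022 -0.000 0.000 0.032; 0.021 -0.105 0.022 -0.000 0.000 0.032
```

apply_moves:
  commands: "0.074 -0.078 0.022 0 0 0.032 0; 0.070 -0.082 0.022 0 0 0.032 0; 0.065 -0.085 0.022 0 0 0.032 0; 0.061 -0.089 0.022 0 0 0.032 0; 0.056 -0.092 0.022 0 0 0.032 0; 0.052 -0.094 0.022 0 0 0.032 0; 0.047 -0.097 0.022 0 0 0.032 0; 0.042 -0.099 0.022 0 0 0.032 0"

```text
time_s: 1.1
tcp_pos: [0.3928, -0.122, 0.136]
eef_rot: [-3.134, -0.035, 0.005]
contact_force: [0.8, -1.1, -0.4]
finger_gap: 1.0
```

```bash
python3 go.py .4537 .0737 .10 -9
```

```text
t 1.10 pos [ 0.3928 -0.122   0.136 ] yaw 1.3 tilt 0.44 gap 1.000 F [ 0.8 -1.1 -0.4] need mm [ 60.9 195.7 -36. ]
4
0.033 -0.097 0.019 -0.001 0.001 0.029; 0.028 -0.098 0.018 -0.001 0.001 0.029; 0.024 -0.100 0.018 -0.001 0.001 0.029; 0.019 -0.101 0.018 -0.001 0.001 0.029
```

apply_moves:
  commands: "0.033 -0.097 0.019 0 0 0.029 0; 0.028 -0.098 0.018 0 0 0.029 0; 0.024 -0.100 0.018 0 0 0.029 0; 0.019 -0.101 0.018 0 0 0.029 0; 0 0 0 0 0 0 0; 0 0 0 0 0 0 0"

```text
time_s: 1.85
tcp_pos: [0.4534, 0.0837, 0.0963]
eef_rot: [-3.126, 0.251, 0.012]
contact_force: [-0.4, -0.1, 1.1]
finger_gap: 1.002
```

```bash
python3 go.py .4537 .0737 .016 -9
```

```text
t 1.85 pos [0.4534 0.0837 0.0963] yaw -9.2 tilt 0.56 gap 1.002 F [-0.4 -0.1  1.1] need mm [  0.3 -10.  -80.3]
2
0.003 0.010 0.080 -0.002 0.003 -0.001; 0.002 0.010 0.080 -0.002 0.003 -0.001
```

apply_moves:
  commands: "0.002 0.020 0 -0.002 0.003 0 0; 0 0 0 0 0 0 0; 0.001 0 0.053 0 0 0 0; 0.001 0 0.053 0 0 0 0; 0 0 0.030 0 0 0 0; 0 0 0.010 0 0 0 0; 0 0 0 0 0 0 0"

```text
time_s: 2.72
tcp_pos: [0.4552, 0.067, 0.0246]
eef_rot: [-3.128, 0.267, -0.005]
contact_force: [0.2, -0.5, 0.6]
finger_gap: 0.998
```

```bash
python3 go.py .4537 .0737 .016 -9;python3 - <<'E'
from h import *
p,_=grab_frame("top");s,_=grab_frame("scene")
f=lambda i,x,y,w:cv2.resize(i[y:y+w,x:x+w],(390,390),interpolation=2)
cv2.imwrite("pics/g1.png",np.hstack([f(p,225,195,100),f(s,300,125,100)]))
E
```

```text
t 2.73 pos [0.4552 0.067  0.0246] yaw -9.7 tilt 0.23 gap 0.998 F [ 0.2 -0.5  0.6] need mm [-1.5  6.7 -8.6]
1
-0.005 -0.013 0.017 -0.002 -0.002 -0.008
```

View pics/g1.png

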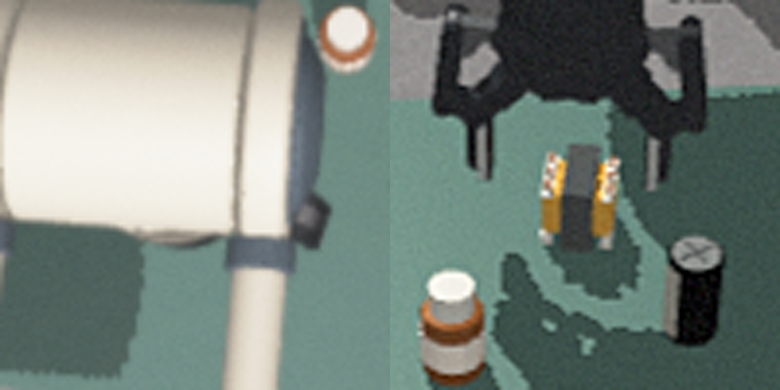

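Scene view: the jaws straddle the transformer, off about 7 mm to the left, which matches the numbers. Correct, then lower.

apply_moves:
  commands: "-0.003 -0.012 0.010 -0.002 -0.002 0 0; 0 0 0 0 0 0 0; 0 0 0 0 0 0 0"

```text
time_s: 3.2
tcp_pos: [0.4561, 0.0742, 0.0214]
eef_rot: [3.13, -0.265, 0.006]
contact_force: [0.6, 0.3, 0.9]
finger_gap: 1.0
```

```bash
python3 go.py .4537 .0737 .016 -9
```

```text
t 3.20 pos [0.4561 0.0742 0.0214] yaw -9.7 tilt 0.20 gap 1.000 F [0.6 0.3 0.9] need mm [-2.4 -0.5 -5.4]
1
-0.005 0.002 0.011 -0.000 -0.002 -0.008
```

apply_moves:
  commands: "-0.006 0 0.013 0 0 0 0; 0 0 0 0 0 0 0; 0 0 0 0 0 0 255; 0 0 0 0 0 0 255; 0 0 0 0 0 0 255; 0 0 0 0 0 0 255; 0 0 0 0 0 0 255; 0 0 0 0 0 0 255"

```text
time_s: 4.2
tcp_pos: [0.4531, 0.0746, 0.0148]
eef_rot: [3.13, -0.266, 0.006]
contact_force: [0.8, 0.5, -0.2]
finger_gap: 0.458
```

```bash
python3 go.py .4537 .0737 .1 -9
```

```text
t 4.20 pos [0.4531 0.0746 0.0148] yaw -9.7 tilt 0.22 gap 0.458 F [ 0.8  0.5 -0.2] need mm [ 0.6 -0.9 85.2]
2
0.001 0.001 -0.085 -0.000 -0.001 -0.004; 0.001 0.001 -0.085 -0.000 -0.001 -0.004
```

apply_moves:
  commands: "0 0 -0.040 0 0 0 255; 0 0 -0.080 0 0 0 255; 0 0 -0.070 0 0 0 255; 0 0 0 0 0 0 255"

```text
time_s: 4.7
tcp_pos: [0.4503, 0.0745, 0.1079]
eef_rot: [3.129, -0.266, -0.007]
contact_force: [0.0, 0.6, -4.3]
finger_gap: 0.45
```

```bash
python3 go.py .4636 -.3075 .12 2.3 .05
```

```text
t 4.70 pos [0.4503 0.0745 0.1079] yaw -9.7 tilt 0.27 gap 0.450 F [ 0.   0.6 -4.3] need mm [  13.3 -382.    12.1]
8
0.019 0.094 -0.003 0.000 0.000 -0.017; 0.017 0.094 -0.003 0.000 0.000 -0.017; 0.014 0.094 -0.003 0.000 0.000 -0.017; 0.012 0.095 -0.003 0.000 0.000 -0.017; 0.009 0.095 -0.003 0.000 0.000 -0.017; 0.007 0.095 -0.003 0.000 0.000 -0.017; 0.004 0.095 -0.003 0.000 0.000 -0.017; 0.002 0.096 -0.003 0.000 0.000 -0.017
```

apply_moves:
  commands: "0.015 0.060 -0.006 0 0 -0.017 255; 0.017 0.094 -0.006 0 0 -0.017 255; 0.014 0.094 -0.003 0 0 -0.017 255; 0.012 0.095 -0.003 0 0 -0.017 255; 0.009 0.095 -0.003 0 0 -0.017 255; 0.007 0.095 -0.003 0 0 -0.017 255; 0.004 0.095 -0.003 0 0 -0.017 255; 0.002 0.060 0 0 0 -0.010 255; 0 0.030 0 0 0 0 255; 0 0 0 0 0 0 255"

```text
time_s: 5.95
tcp_pos: [0.4577, -0.2937, 0.0934]
eef_rot: [-3.126, -0.067, 0.053]
contact_force: [0.7, 1.3, -3.6]
finger_gap: 0.458
```

```bash
python3 go.py .4636 -.3075 .06 2.3 .05
```

```text
t 5.95 pos [ 0.4577 -0.2937  0.0934] yaw 2.5 tilt 2.11 gap 0.458 F [ 0.7  1.3 -3.6] need mm [  5.9 -13.8 -33.4]
1
0.013 0.029 0.066 -0.009 0.021 0.002
```

apply_moves:
  commands: "0.013 0.027 0 -0.009 0.021 0 255; 0 0 0 0 0 0 255; 0 0 0 0 0 0 255"

```text
time_s: 6.32
tcp_pos: [0.4655, -0.3049, 0.0919]
eef_rot: [-3.139, -0.071, -0.001]
contact_force: [0.2, 0.3, -3.6]
finger_gap: 0.454
```

```bash
python3 go.py .4636 -.3075 .035 2.3 .05
```

```text
t 6.33 pos [ 0.4655 -0.3049  0.0919] yaw 2.6 tilt 0.10 gap 0.454 F [ 0.2  0.3 -3.6] need mm [ -1.9  -2.6 -56.9]
2
-0.002 0.003 0.057 -0.000 -0.000 0.002; -0.002 0.003 0.057 -0.000 -0.000 0.002
```

apply_moves:
  commands: "-0.002 0.003 0.057 0 0 0 255; -0.002 0.002 0.050 0 0 0 255; 0 0 0.005 0 0 0 255; 0 0 0 0 0 0 255"

```text
time_s: 6.82
tcp_pos: [0.4654, -0.3063, 0.0378]
eef_rot: [3.14, 0.075, 0.007]
contact_force: [-0.2, -0.1, -3.5]
finger_gap: 0.457
```

```bash
python3 go.py .4636 -.3075 .021 2.3 .05
```

```text
t 6.83 pos [ 0.4654 -0.3063  0.0378] yaw 2.7 tilt 0.27 gap 0.457 F [-0.2 -0.1 -3.5] need mm [ -1.8  -1.2 -16.8]
1
-0.004 0.002 0.034 0.001 -0.003 0.005
```

```bash
python3 - <<'E'
from h import *
s,_=grab_frame("scene")
crop(s,110,130,240,280,4,"p1.png")
E
```

```text
(no output)
```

View pics/p1.png

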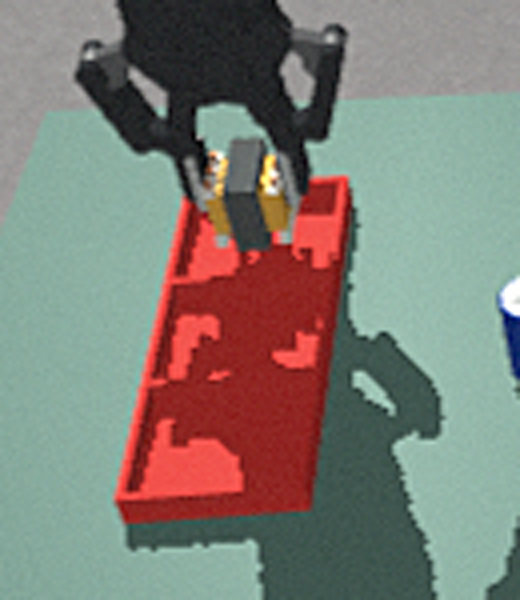

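The transformer hangs over the near red compartment at about (250,200) in the crop, centred. Lower until contact.

apply_moves:
  commands: "-0.003 0.002 0.024 0 -0.002 0 255; 0 0 0.006 0 0 0 255; 0 0 0.004 0 0 0 255; 0 0 0 0 0 0 255"

```text
time_s: 7.38
tcp_pos: [0.4649, -0.3081, 0.022]
eef_rot: [3.138, 0.075, 0.006]
contact_force: [-0.2, 0.5, -4.2]
finger_gap: 0.456
```

```bash
python3 go.py .4636 -.3075 .020 2.3 .05
```

```text
t 7.38 pos [ 0.4649 -0.3081  0.022 ] yaw 2.7 tilt 0.29 gap 0.456 F [-0.2  0.5 -4.2] need mm [-1.3  0.6 -2. ]
1
-0.003 -0.001 0.004 0.002 -0.003 0.005
```

apply_moves:
  commands: "0 0 0.004 0 0 0 255; 0 0 0.002 0 0 0 255; 0 0 0 0 0 0 255"

```text
time_s: 7.75
tcp_pos: [0.4653, -0.3084, 0.0199]
eef_rot: [3.137, 0.075, 0.008]
contact_force: [0.5, -0.2, -4.8]
finger_gap: 0.456
```

apply_moves:
  commands: "0 0 0.004 0 0 0 255; 0 0 0 0 0 0 255"

```text
time_s: 8.0
tcp_pos: [0.4656, -0.3086, 0.0201]
eef_rot: [3.136, 0.075, 0.009]
contact_force: [0.1, -0.4, -2.1]
finger_gap: 0.454
```

apply_moves:
  commands: "0 0 0 0 0 0 0; 0 0 0 0 0 0 0; 0 0 0 0 0 0 0; 0 0 0 0 0 0 0; 0 0 -0.060 0 0 0 0; 0 0 -0.080 0 0 0 0; 0 0 -0.040 0 0 0 0; 0 0 0 0 0 0 0"

```text
time_s: 9.0
tcp_pos: [0.4654, -0.3085, 0.1126]
eef_rot: [3.135, 0.075, 0.011]
contact_force: [0.1, -0.2, -0.3]
finger_gap: 0.997
```

```bash
python3 go.py .5617 -.1475 .12 0 .05; python3 - <<'E'
from h import *
s,_=grab_frame("scene")
crop(s,110,130,290,280,4,"p1b.png")
E
```

```text
t 9.00 pos [ 0.4654 -0.3085  0.1126] yaw 2.7 tilt 0.51 gap 0.997 F [ 0.1 -0.2 -0.3] need mm [ 96.3 161.    7.4]
4
0.052 -0.078 -0.004 0.001 -0.001 0.008; 0.051 -0.079 -0.004 0.001 -0.001 0.008; 0.050 -0.079 -0.004 0.001 -0.001 0.008; 0.049 -0.080 -0.004 0.001 -0.001 0.008
```

View pics/p1b.png

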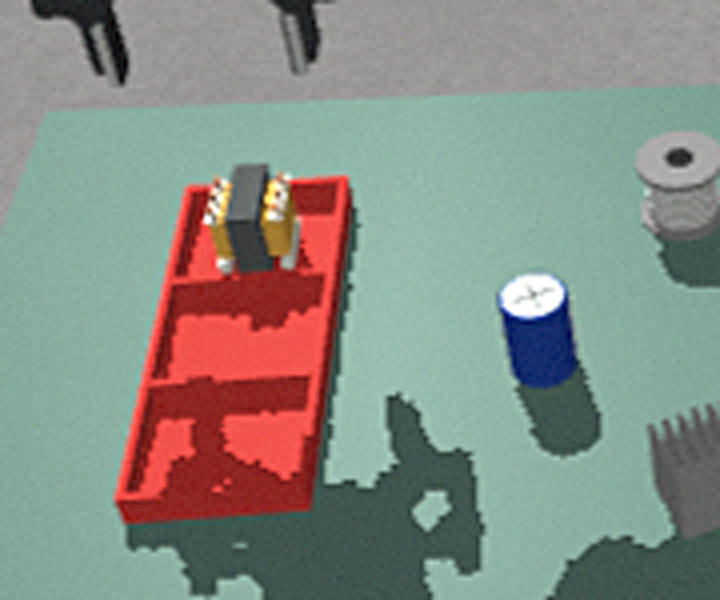

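The transformer stands in the near red compartment. Now the blue capacitor.

apply_moves:
  commands: "0.035 -0.050 -0.004 0.001 -0.001 0 0; 0.051 -0.079 -0.004 0.001 -0.001 0 0; 0.050 -0.079 -0.004 0.001 -0.001 0 0; 0.036 -0.060 0 0 0 0 0; 0.014 -0.026 0 0 0 0 0; 0 0 0 0 0 0 0; 0 0 0 0 0 0 0"

```text
time_s: 9.93
tcp_pos: [0.5489, -0.1535, 0.1063]
eef_rot: [-3.136, -0.07, 0.02]
contact_force: [-0.4, -0.8, 0.4]
finger_gap: 1.003
```

```bash
python3 go.py .5617 -.1475 .017 2.5 .05
```

```text
t 9.93 pos [ 0.5489 -0.1535  0.1063] yaw 2.5 tilt 0.80 gap 1.003 F [-0.4 -0.8  0.4] need mm [ 12.8   6.  -89.3]
2
0.014 -0.005 0.089 -0.002 0.004 0.000; 0.014 -0.005 0.089 -0.002 0.004 0.000
```

apply_moves:
  commands: "0.026 -0.012 0 -0.002 0.008 0 0; 0 0 0 0 0 0 0; 0 0 0.055 0 0 0 0; 0 0 0.050 0 0 0 0; 0 0 0.005 0 0 0 0; 0 0 0 0 0 0 0"

```text
time_s: 10.68
tcp_pos: [0.5627, -0.1504, 0.052]
eef_rot: [3.141, 0.062, 0.006]
contact_force: [0.6, -0.5, 0.5]
finger_gap: 1.003
```

```bash
python3 go.py .5617 -.1475 .017 2.5 .05
```

```text
t 10.68 pos [ 0.5627 -0.1504  0.052 ] yaw 2.3 tilt 0.21 gap 1.003 F [ 0.6 -0.5  0.5] need mm [ -1.    2.9 -35. ]
1
-0.002 -0.006 0.070 0.000 -0.002 -0.003
```

apply_moves:
  commands: "-0.001 -0.007 0.050 0 -0.002 0 0; -0.001 0 0.022 0 0 0 0; 0 0 0.002 0 0 0 0; 0 0 0 0 0 0 0; 0 0 0 0 0 0 255; 0 0 0 0 0 0 255; 0 0 0 0 0 0 255; 0 0 0 0 0 0 255; 0 0 0 0 0 0 255; 0 0 0 0 0 0 255"

```text
time_s: 11.92
tcp_pos: [0.5655, -0.1489, 0.0223]
eef_rot: [3.137, 0.061, 0.018]
contact_force: [-0.3, -1.0, 0.6]
finger_gap: 0.393
```

```bash
python3 go.py .5395 -.3045 .12 2.3 .05
```

```text
t 11.93 pos [ 0.5655 -0.1489  0.0223] yaw 2.2 tilt 0.69 gap 0.393 F [-0.3 -1.   0.6] need mm [ -26.  -155.6   97.7]
4
-0.016 0.077 -0.049 0.001 -0.002 -0.000; -0.016 0.077 -0.049 0.001 -0.002 -0.000; -0.016 0.077 -0.049 0.001 -0.002 -0.000; -0.016 0.077 -0.049 0.001 -0.002 -0.000
```

apply_moves:
  commands: "0 0 -0.040 0 0 0 255; 0 0 -0.080 0 0 0 255; 0 0.020 -0.065 0 0 0 255; -0.010 0.070 0 0 0 0 255; -0.017 0.085 0 0 0 0 255; -0.017 0.080 0 0 0 0 255; -0.008 0.040 0 0 0 0 255; 0 0.015 0 0 0 0 255; 0 0 0 0 0 0 255; 0 0 0 0 0 0 255"

```text
time_s: 13.18
tcp_pos: [0.5464, -0.3062, 0.1292]
eef_rot: [3.134, 0.068, 0.03]
contact_force: [0.9, -0.6, -0.8]
finger_gap: 0.39
```

```bash
python3 go.py .5375 -.3045 .045 2.3 .05
```

```text
t 13.18 pos [ 0.5464 -0.3062  0.1292] yaw 2.5 tilt 1.15 gap 0.390 F [ 0.9 -0.6 -0.8] need mm [ -8.9   1.7 -84.2]
2
-0.010 -0.003 0.084 0.002 -0.006 0.001; -0.010 -0.002 0.084 0.002 -0.006 0.001
```

apply_moves:
  commands: "-0.008 -0.002 0.070 0.003 -0.008 0 255; -0.004 0 0.080 0 0 0 255; 0 0 0.010 0 0 0 255; 0 0 0 0 0 0 255"

```text
time_s: 13.68
tcp_pos: [0.5437, -0.3021, 0.0501]
eef_rot: [3.138, 0.076, 0.015]
contact_force: [-0.1, 0.0, -0.3]
finger_gap: 0.391
```

```bash
python3 go.py .543 -.3045 .028 2.3 .05
```

```text
t 13.68 pos [ 0.5437 -0.3021  0.0501] yaw 2.8 tilt 0.56 gap 0.391 F [-0.1  0.  -0.3] need mm [ -0.7  -2.4 -22.1]
1
-0.002 0.005 0.044 0.002 -0.006 0.005
```

apply_moves:
  commands: "-0.001 0.004 0.036 0 -0.002 0 255; 0 0 0.006 0 0 0 255; 0 0 0.003 0 0 0 255; 0 0 0 0 0 0 255"

```text
time_s: 14.18
tcp_pos: [0.5454, -0.3051, 0.0302]
eef_rot: [3.134, 0.077, 0.017]
contact_force: [-0.2, 0.4, -0.4]
finger_gap: 0.389
```

apply_moves:
  commands: "0 0 0.004 0 0 0 255; 0 0 0.004 0 0 0 255; 0 0 0.003 0 0 0 255; 0 0 0 0 0 0 255"

```text
time_s: 14.68
tcp_pos: [0.5462, -0.3056, 0.0276]
eef_rot: [3.133, 0.077, 0.02]
contact_force: [0.2, 0.3, -2.5]
finger_gap: 0.393
```

apply_moves:
  commands: "0 0 0.004 0 0 0 255; 0 0 0 0 0 0 255"

```text
time_s: 14.92
tcp_pos: [0.5467, -0.3058, 0.0274]
eef_rot: [3.132, 0.077, 0.023]
contact_force: [-0.2, 0.0, -0.3]
finger_gap: 0.394
```

```bash
python3 - <<'E'
from h import *
s,_=grab_frame("scene")
crop(s,110,130,240,280,4,"p2.png")
E
```

```text
(no output)
```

View pics/p2.png

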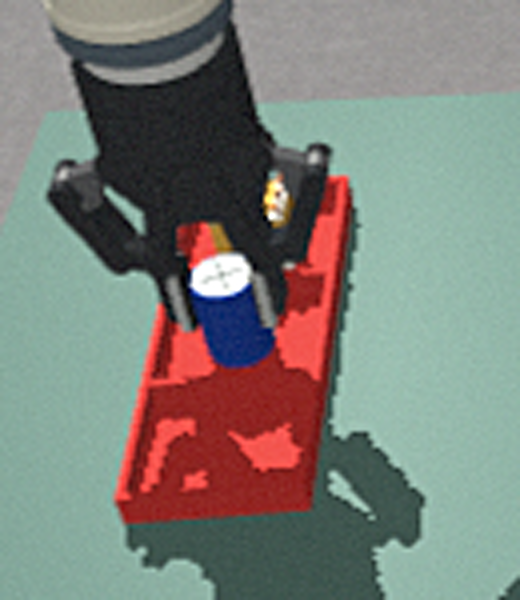

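The blue can is over the middle compartment and touching the floor. Release, then go to the heatsink.

apply_moves:
  commands: "0 0 0 0 0 0 0; 0 0 0 0 0 0 0; 0 0 0 0 0 0 0; 0 0 0 0 0 0 0; 0 0 -0.060 0 0 0 0; 0 0 -0.080 0 -0.005 0 0; 0 0 -0.050 0 -0.005 0 0; 0 0 0 0 0 0 0"

```text
time_s: 15.98
tcp_pos: [0.5447, -0.3046, 0.1222]
eef_rot: [3.134, 0.076, -0.007]
contact_force: [-0.5, -0.4, -0.5]
finger_gap: 0.999
```

```bash
python3 go.py .657 -.063 .115 22 .05
```

```text
t 15.97 pos [ 0.5447 -0.3046  0.1222] yaw 2.8 tilt 0.47 gap 0.999 F [-0.5 -0.4 -0.5] need mm [112.3 241.6  -7.2]
6
0.041 -0.079 0.002 0.001 0.001 -0.036; 0.046 -0.076 0.002 0.001 0.001 -0.036; 0.050 -0.074 0.002 0.001 0.001 -0.036; 0.054 -0.071 0.002 0.001 0.001 -0.036; 0.058 -0.068 0.002 0.001 0.001 -0.036; 0.061 -0.064 0.002 0.001 0.001 -0.036
```

apply_moves:
  commands: "0.030 -0.055 0 0.001 0.001 -0.036 0; 0.046 -0.076 0 0.001 0.001 -0.036 0; 0.050 -0.074 0 0.001 0.001 -0.036 0; 0.054 -0.071 0 0.001 0.001 -0.036 0; 0.058 -0.068 0 0.001 0.001 -0.036 0; 0.045 -0.045 0 0 0 -0.030 0; 0.025 -0.025 0 0 0 0 0; 0 0 0 0 0 0 0; 0 0 0 0 0 0 0"

```text
time_s: 17.1
tcp_pos: [0.6516, -0.0637, 0.106]
eef_rot: [-3.076, -0.597, 0.019]
contact_force: [-0.4, -0.4, -0.3]
finger_gap: 1.002
```

```bash
python3 go.py .657 -.063 .06 22 .05
```

```text
t 17.10 pos [ 0.6516 -0.0637  0.106 ] yaw 22.0 tilt 0.86 gap 1.002 F [-0.4 -0.4 -0.3] need mm [  5.4   0.7 -46. ]
1
0.012 0.004 0.092 -0.007 0.007 -0.000
```

apply_moves:
  commands: "0.010 0.004 0.046 -0.007 0.007 0 0; 0.001 0 0.046 0 0 0 0; 0 0 0.005 0 0 0 0; 0 0 0 0 0 0 0"

```text
time_s: 17.6
tcp_pos: [0.6566, -0.0691, 0.058]
eef_rot: [3.084, 0.587, 0.004]
contact_force: [0.4, 0.3, 0.3]
finger_gap: 0.999
```

```bash
python3 go.py .657 -.063 .017 22 .05;  python3 - <<'E'
from h import *
s,_=grab_frame("scene")
crop(s,220,150,370,280,4,"p3.png")
E
```

```text
t 17.60 pos [ 0.6566 -0.0691  0.058 ] yaw 21.5 tilt 0.21 gap 0.999 F [0.4 0.3 0.3] need mm [  0.4   6.1 -41. ]
1
0.005 -0.011 0.082 0.002 -0.001 -0.005
```

View pics/p3.png

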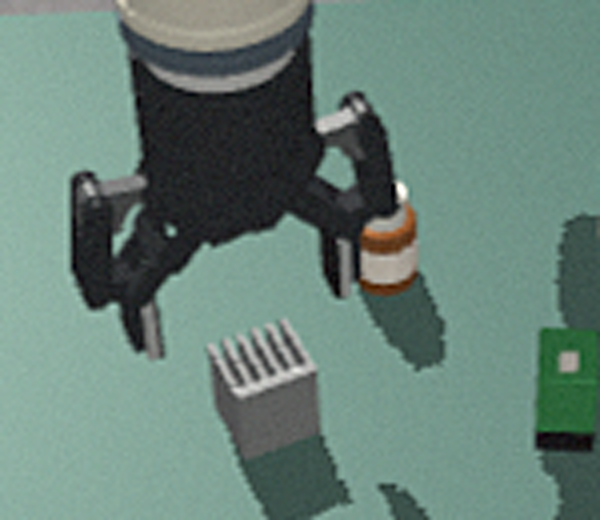

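The open jaws straddle the heatsink and the flux bottle is well behind the right finger. Shift +6 mm y, then descend and close.

apply_moves:
  commands: "0.004 -0.012 0.030 0 -0.001 0 0; 0 0 0.040 0 0 0 0; 0 0 0.010 0 0 0 0; 0 0 0 0 0 0 0"

```text
time_s: 18.15
tcp_pos: [0.6567, -0.0625, 0.0164]
eef_rot: [3.083, 0.587, 0.004]
contact_force: [-0.6, -0.5, 0.3]
finger_gap: 1.0
```

```bash
python3 go.py .657 -.063 .017 22 .05
```

```text
t 18.15 pos [ 0.6567 -0.0625  0.0164] yaw 21.5 tilt 0.24 gap 1.000 F [-0.6 -0.5  0.3] need mm [ 0.3 -0.5  0.6]
1
0.000 0.001 -0.001 0.002 -0.001 -0.005
```

apply_moves:
  commands: "0 0 0 0 0 0 255; 0 0 0 0 0 0 255; 0 0 0 0 0 0 255; 0 0 0 0 0 0 255; 0 0 0 0 0 0 255; 0 0 0 0 0 0 255; 0 0 -0.040 0 0 0 255; 0 0 -0.080 0 0 0 255; 0 0 -0.070 0 0 0 255; 0 0 0 0 0 0 255"

```text
time_s: 19.4
tcp_pos: [0.6572, -0.0623, 0.1198]
eef_rot: [3.081, 0.586, 0.01]
contact_force: [0.4, -0.0, -0.9]
finger_gap: 0.46
```

```bash
python3 go.py .6154 -.3015 .12 2.3 .05
```

```text
t 19.40 pos [ 0.6572 -0.0623  0.1198] yaw 21.5 tilt 0.46 gap 0.460 F [ 0.4 -0.  -0.9] need mm [-4.180e+01 -2.392e+02  2.000e-01]
5
-0.051 0.083 0.000 0.001 -0.001 0.043; -0.045 0.086 0.000 0.001 -0.001 0.043; -0.039 0.089 0.000 0.001 -0.001 0.043; -0.033 0.091 0.000 0.001 -0.001 0.043; -0.027 0.093 -0.000 0.001 -0.001 0.043
```

apply_moves:
  commands: "-0.035 0.055 -0.004 0.001 -0.001 0.030 255; -0.045 0.086 -0.004 0.001 -0.001 0.043 255; -0.039 0.089 -0.004 0.001 -0.001 0.043 255; -0.033 0.091 -0.004 0.001 -0.001 0.043 255; -0.025 0.070 0 0.001 -0.001 0.043 255; -0.012 0.040 0 0 0 0.010 255; 0 0 0 0 0 0 255; 0 0 0 0 0 0 255"

```text
time_s: 20.4
tcp_pos: [0.6133, -0.2977, 0.1239]
eef_rot: [-3.134, -0.06, 0.011]
contact_force: [0.1, 0.1, 0.1]
finger_gap: 0.457
```

```bash
python3 go.py .6154 -.3015 .05 2.3 .05
```

```text
t 20.40 pos [ 0.6133 -0.2977  0.1239] yaw 2.2 tilt 0.55 gap 0.457 F [0.1 0.1 0.1] need mm [  2.1  -3.8 -73.9]
2
0.002 0.004 0.074 -0.002 0.002 -0.001; 0.002 0.004 0.074 -0.002 0.002 -0.001
```

apply_moves:
  commands: "0.002 0.004 0.060 -0.002 0.002 0 255; 0.001 0.004 0.065 -0.002 0 0 255; 0 0 0.020 0 0 0 255; 0 0 0 0 0 0 255"

```text
time_s: 20.9
tcp_pos: [0.6177, -0.2952, 0.0518]
eef_rot: [-3.14, -0.075, 0.0]
contact_force: [-1.0, 0.3, 0.2]
finger_gap: 0.461
```

```bash
python3 go.py .6154 -.3015 .022 2.3 .05; python3 - <<'E'
from h import *
s,_=grab_frame("scene")
crop(s,110,130,240,280,4,"p4.png")
E
```

```text
t 20.90 pos [ 0.6177 -0.2952  0.0518] yaw 2.7 tilt 0.04 gap 0.461 F [-1.   0.3  0.2] need mm [ -2.3  -6.3 -29.8]
1
-0.005 0.012 0.060 -0.000 0.000 0.005
```

View pics/p4.png

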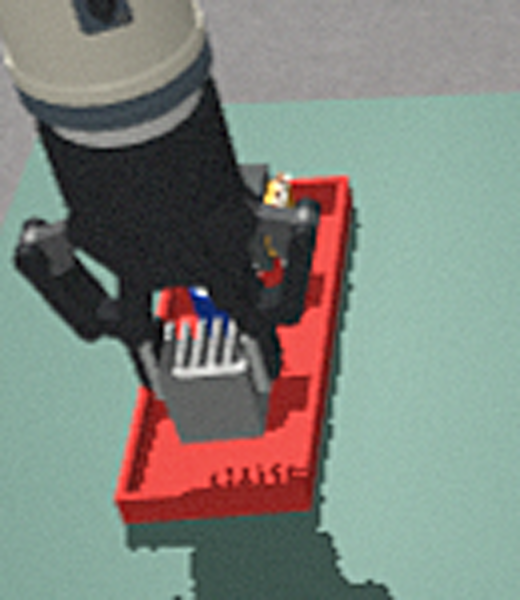

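The heatsink hangs square over the far compartment. Lower it.

apply_moves:
  commands: "-0.004 0.012 0.045 0 0 0 255; 0 0 0.010 0 0 0 255; 0 0 0.005 0 0 0 255; 0 0 0.004 0 0 0 255; 0 0 0 0 0 0 255"

```text
time_s: 21.58
tcp_pos: [0.6179, -0.3027, 0.0231]
eef_rot: [3.138, 0.075, 0.009]
contact_force: [-0.3, -0.7, -0.7]
finger_gap: 0.456
```

apply_moves:
  commands: "0 0 0.004 0 0 0 255; 0 0 0.003 0 0 0 255; 0 0 0.003 0 0 0 255; 0 0 0 0 0 0 255"

```text
time_s: 22.08
tcp_pos: [0.6187, -0.3031, 0.0229]
eef_rot: [3.136, 0.075, 0.014]
contact_force: [0.1, -0.1, -1.8]
finger_gap: 0.455
```

apply_moves:
  commands: "0 0 0.006 0 0 0 255; 0 0 0.003 0 0 0 255; 0 0 0 0 0 0 255"

```text
time_s: 22.45
tcp_pos: [0.6194, -0.3034, 0.0228]
eef_rot: [3.135, 0.075, 0.018]
contact_force: [-0.5, -0.1, -1.1]
finger_gap: 0.456
```

```bash
python3 - <<'E'
from h import *
s,_=grab_frame("scene")
crop(s,110,130,240,280,4,"p5.png")
print(proj("scene",[[.6154,-.3015,.005]]))
E
```

```text
[[166.64740509 242.54485952]]
```

View pics/p5.png

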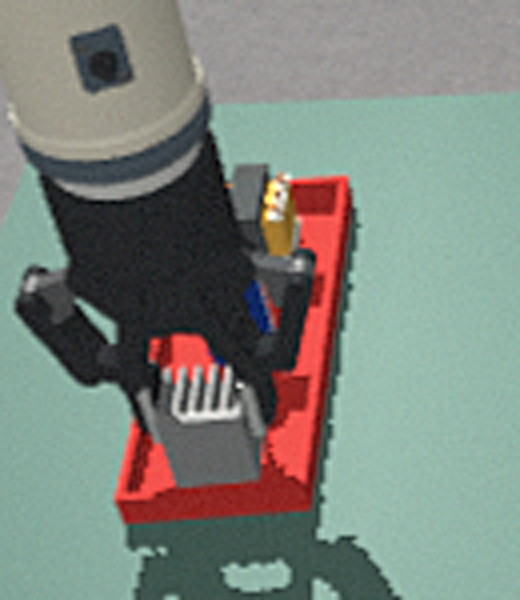

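The heatsink's front-bottom edge is inside the far compartment with margin to the far wall. Release.

apply_moves:
  commands: "0 0 0 0 0 0 0; 0 0 0 0 0 0 0; 0 0 0 0 0 0 0; 0 0 0 0 0 0 0; 0 0 -0.060 0 0 0 0; 0 0 -0.080 0 -0.005 0 0; 0 0 -0.060 0 -0.005 0 0; 0 0 0 0 0 0 0"

```text
time_s: 23.5
tcp_pos: [0.6179, -0.3025, 0.1222]
eef_rot: [3.137, 0.075, -0.013]
contact_force: [-0.0, 0.5, -1.2]
finger_gap: 1.001
```

```bash
python3 go.py .668 .080 .12 -7 .055; python3 - <<'E'
from h import *
s,_=grab_frame("scene")
crop(s,110,130,240,280,4,"p6.png")
E
```

```text
t 23.50 pos [ 0.6179 -0.3025  0.1222] yaw 2.7 tilt 0.52 gap 1.001 F [-0.   0.5 -1.2] need mm [ 50.1 382.5  -2.2]
8
0.017 -0.095 0.000 0.000 0.001 0.014; 0.015 -0.095 0.000 0.000 0.001 0.014; 0.013 -0.096 0.000 0.000 0.001 0.014; 0.011 -0.096 0.000 0.000 0.001 0.014; 0.009 -0.096 0.000 0.000 0.001 0.014; 0.007 -0.096 0.000 0.000 0.001 0.014; 0.005 -0.096 0.000 0.000 0.001 0.014; 0.003 -0.096 0.000 0.000 0.001 0.014
```

View pics/p6.png

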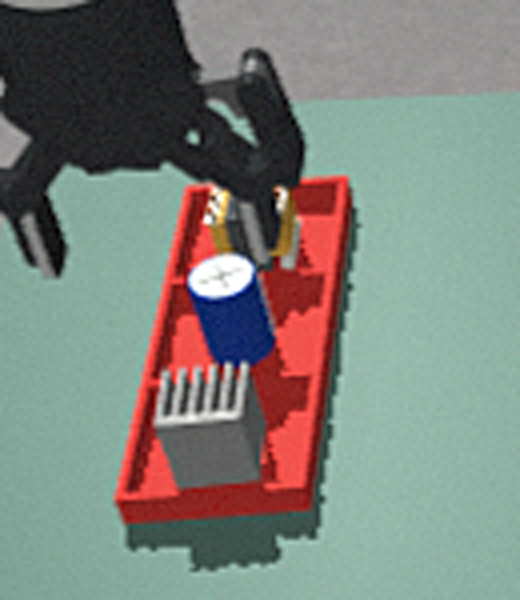

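All three red parts are standing. Now the relay.

apply_moves:
  commands: "0.012 -0.060 0 0 0.001 0.014 0; 0.016 -0.095 -0.002 0 0.001 0.014 0; 0.015 -0.096 -0.002 0 0.001 0.014 0; 0.013 -0.096 -0.002 0 0.001 0.014 0; 0.011 -0.096 -0.002 0 0.001 0.014 0; 0.009 -0.096 -0.002 0 0.001 0.014 0; 0.007 -0.080 0 0 0.001 0.014 0; 0.005 -0.055 0 0 0 0.010 0; 0 0 0 0 0 0 0; 0 0 0 0 0 0 0"

```text
time_s: 24.8
tcp_pos: [0.6638, 0.0435, 0.0975]
eef_rot: [3.135, -0.204, -0.048]
contact_force: [0.5, 0.2, -0.8]
finger_gap: 0.999
```

```bash
python3 go.py .668 .080 .06 -7 .055
```

```text
t 24.80 pos [0.6638 0.0435 0.0975] yaw -7.4 tilt 1.76 gap 0.999 F [ 0.5  0.2 -0.8] need mm [  4.2  36.5 -37.5]
1
0.001 -0.074 0.075 0.001 0.020 -0.005
```

apply_moves:
  commands: "0.003 -0.050 0 0.001 0.018 0 0; 0 -0.012 0 0 0 0 0; 0 0 0 0 0 0 0; 0 0 0 0 0 0 0"

```text
time_s: 25.3
tcp_pos: [0.6692, 0.0735, 0.0965]
eef_rot: [3.134, -0.208, -0.003]
contact_force: [-0.3, -0.5, -0.2]
finger_gap: 0.999
```

```bash
python3 go.py .668 .080 .06 -7 .055
```

```text
t 25.30 pos [0.6692 0.0735 0.0965] yaw -7.6 tilt 0.10 gap 0.999 F [-0.3 -0.5 -0.2] need mm [ -1.2   6.5 -36.5]
1
-0.004 -0.013 0.073 0.001 0.001 -0.007
```

apply_moves:
  commands: "-0.003 -0.011 0.030 0 0 0 0; 0 0 0.035 0 0 0 0; 0 0 0 0 0 0 0; 0 0 0 0 0 0 0"

```text
time_s: 25.8
tcp_pos: [0.6678, 0.0785, 0.0604]
eef_rot: [3.133, -0.209, -0.006]
contact_force: [0.5, -0.8, 0.8]
finger_gap: 0.999
```

```bash
python3 go.py .668 .080 .02 -7 .055; python3 - <<'E'
from h import *
s,_=grab_frame("scene")
crop(s,290,150,440,280,4,"p7.png")
E
```

```text
t 25.80 pos [0.6678 0.0785 0.0604] yaw -7.6 tilt 0.22 gap 0.999 F [ 0.5 -0.8  0.8] need mm [  0.2   1.5 -40.4]
1
0.000 -0.003 0.081 0.001 0.002 -0.007
```

View pics/p7.png

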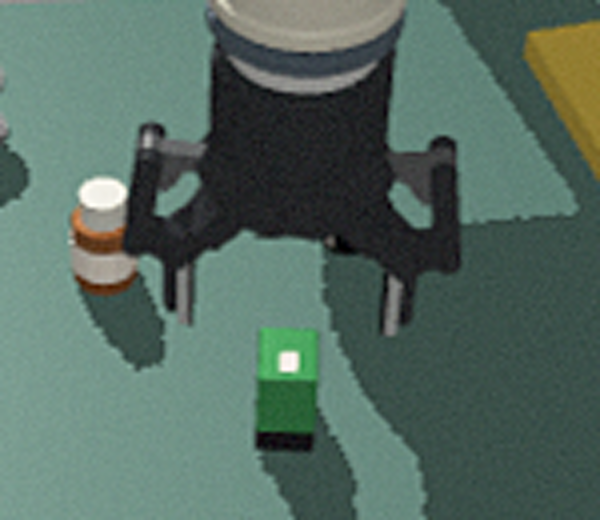

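Jaws centred on the relay (finger tips at 180/390, relay at 287).

apply_moves:
  commands: "0 -0.002 0.035 0 0.001 0 0; 0 0 0.040 0 0 0 0; 0 0 0.004 0 0 0 0; 0 0 0 0 0 0 0; 0 0 0 0 0 0 255; 0 0 0 0 0 0 255; 0 0 0 0 0 0 255; 0 0 0 0 0 0 255; 0 0 0 0 0 0 255; 0 0 0 0 0 0 255"

```text
time_s: 27.1
tcp_pos: [0.6687, 0.0794, 0.0197]
eef_rot: [3.133, -0.21, 0.001]
contact_force: [0.1, -0.7, -0.9]
finger_gap: 0.316
```

apply_moves:
  commands: "0 0 0 0 0 0 255; 0 0 -0.040 0 0 0 255; 0 0 -0.080 0 0 0 255; 0 0 -0.080 0 0 0 255; 0 0 -0.010 0 0 0 255; 0 0 0 0 0 0 255"

```text
time_s: 27.85
tcp_pos: [0.6686, 0.0795, 0.1316]
eef_rot: [3.134, -0.21, 0.003]
contact_force: [0.6, -1.0, -0.4]
finger_gap: 0.316
```

```bash
python3 go.py .504 .3125 .12 10.7 .05
```

```text
t 27.85 pos [0.6686 0.0795 0.1316] yaw -7.7 tilt 0.13 gap 0.316 F [ 0.6 -1.  -0.4] need mm [-164.6  233.   -11.6]
6
-0.065 -0.070 0.004 0.000 -0.000 -0.034; -0.061 -0.073 0.004 0.000 -0.000 -0.034; -0.057 -0.076 0.004 0.000 -0.000 -0.034; -0.053 -0.079 0.004 0.000 -0.000 -0.034; -0.048 -0.082 0.004 0.000 -0.000 -0.034; -0.044 -0.084 0.004 0.000 -0.000 -0.034
```

apply_moves:
  commands: "-0.045 -0.048 0 0 0 -0.025 255; -0.061 -0.073 0 0 0 -0.034 255; -0.057 -0.076 0 0 0 -0.034 255; -0.053 -0.079 0 0 0 -0.034 255; -0.048 -0.082 0 0 0 -0.034 255; -0.035 -0.060 0 0 0 -0.034 255; -0.015 -0.035 0 0 0 -0.010 255; 0 0 0 0 0 0 255; 0 0 0 0 0 0 255"

```text
time_s: 28.98
tcp_pos: [0.5017, 0.3092, 0.1185]
eef_rot: [3.12, 0.304, -0.024]
contact_force: [-0.2, 0.4, -0.1]
finger_gap: 0.318
```

```bash
python3 go.py .504 .3125 .05 10.7 .05
```

```text
t 28.98 pos [0.5017 0.3092 0.1185] yaw 11.1 tilt 0.95 gap 0.318 F [-0.2  0.4 -0.1] need mm [  2.3   3.3 -68.5]
2
0.004 -0.003 0.068 0.002 0.005 0.002; 0.003 -0.003 0.069 0.002 0.005 0.002
```

apply_moves:
  commands: "0.004 -0.003 0.060 0.002 0.005 0 255; 0.001 -0.002 0.065 0 0.003 0 255; 0 0 0.010 0 0 0 255; 0 0 0 0 0 0 255"

```text
time_s: 29.48
tcp_pos: [0.5074, 0.3077, 0.0509]
eef_rot: [3.125, 0.292, 0.0]
contact_force: [0.4, -0.6, -1.3]
finger_gap: 0.318
```

```bash
python3 go.py .504 .3125 .025 10.7 .05; python3 - <<'E'
from h import *
s,_=grab_frame("scene")
crop(s,400,120,530,250,4,"p8.png")
E
```

```text
t 29.48 pos [0.5074 0.3077 0.0509] yaw 10.7 tilt 0.17 gap 0.318 F [ 0.4 -0.6 -1.3] need mm [ -3.4   4.8 -25.9]
1
-0.005 -0.011 0.052 0.002 0.000 -0.000
```

View pics/p8.png

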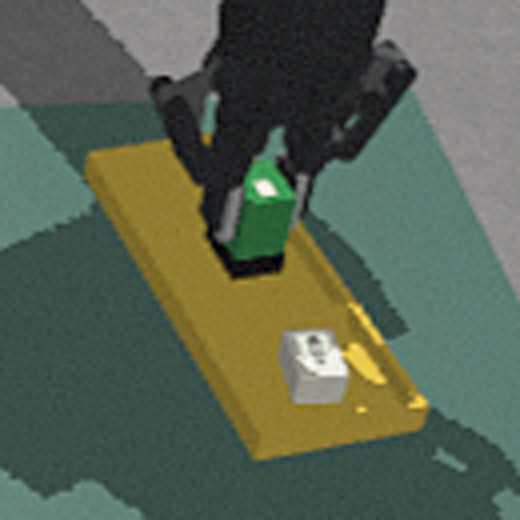

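The relay hangs over the middle yellow compartment, centred in y, clear of the fuse box. Lower it.

apply_moves:
  commands: "-0.005 -0.010 0.040 0 0 0 255; 0 0 0.008 0 0 0 255; 0 0 0.004 0 0 0 255; 0 0 0.003 0 0 0 255; 0 0 0.003 0 0 0 255; 0 0 0 0 0 0 255"

```text
time_s: 30.28
tcp_pos: [0.5057, 0.3133, 0.0247]
eef_rot: [3.127, 0.292, 0.009]
contact_force: [0.1, 0.7, -0.4]
finger_gap: 0.319
```

apply_moves:
  commands: "0 0 0.004 0 0 0 255; 0 0 0.003 0 0 0 255; 0 0 0 0 0 0 255"

```text
time_s: 30.65
tcp_pos: [0.5062, 0.3135, 0.0246]
eef_rot: [3.128, 0.292, 0.012]
contact_force: [-0.1, 0.5, -1.0]
finger_gap: 0.315
```

Seated at the expected height (0.0246 = 0.0197 + 5 mm floor). Release.

apply_moves:
  commands: "0 0 0 0 0 0 0; 0 0 0 0 0 0 0; 0 0 0 0 0 0 0; 0 0 0 0 0 0 0; 0 0 0 0 0 0 0; 0 0 -0.060 0 0 0 0; 0 0 -0.080 0 -0.003 0 0; 0 0 -0.060 0 -0.003 0 0; 0 0 0 0 0 0 0"

```text
time_s: 31.78
tcp_pos: [0.505, 0.3132, 0.1252]
eef_rot: [3.126, 0.292, -0.007]
contact_force: [1.2, 0.6, -0.3]
finger_gap: 1.002
```

```bash
python3 go.py .5423 .1266 .12 10.7 .05; python3 - <<'E'
from h import *
s,_=grab_frame("scene")
crop(s,360,120,530,270,4,"p9.png")
E
```

```text
t 31.77 pos [0.505  0.3132 0.1252] yaw 10.7 tilt 0.27 gap 1.002 F [ 1.2  0.6 -0.3] need mm [  37.3 -186.6   -5.2]
4
0.001 0.095 0.003 0.000 0.001 -0.000; 0.001 0.095 0.003 0.000 0.001 -0.000; 0.001 0.095 0.003 0.000 0.001 -0.000; 0.001 0.095 0.003 0.000 0.001 -0.000
```

View pics/p9.png

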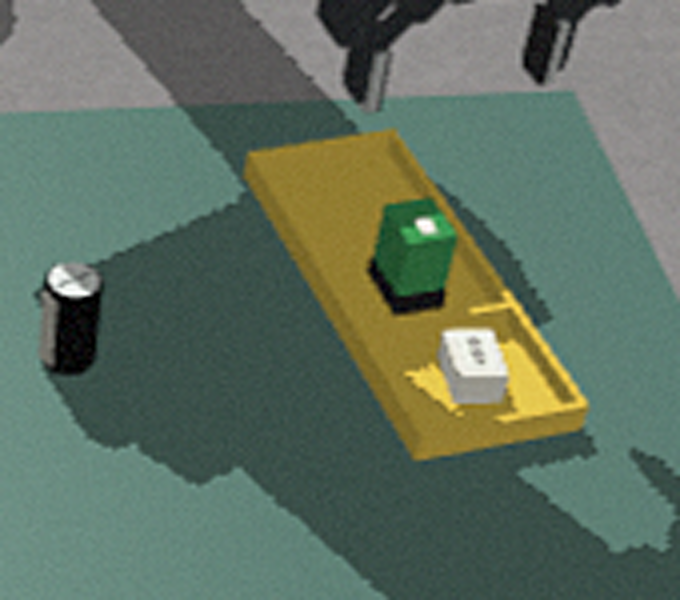

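apply_moves:
  commands: "0.001 0.060 0 0 0.001 0 0; 0.001 0.095 0 0 0.001 0 0; 0.001 0.095 0 0 0 0 0; 0.001 0.075 0 0 0 0 0; 0.001 0.030 0 0 0 0 0; 0 0 0 0 0 0 0; 0 0 0 0 0 0 0"

```text
time_s: 32.7
tcp_pos: [0.5355, 0.1349, 0.1103]
eef_rot: [3.123, 0.296, -0.033]
contact_force: [-0.6, -0.2, -0.4]
finger_gap: 1.001
```

```bash
python3 go.py .5423 .1266 .065 10.7 .05
```

```text
t 32.70 pos [0.5355 0.1349 0.1103] yaw 10.8 tilt 1.22 gap 1.001 F [-0.6 -0.2 -0.4] need mm [  6.8  -8.3 -45.3]
1
0.012 0.019 0.090 0.002 0.013 0.001
```

apply_moves:
  commands: "0.012 0.016 0 0.002 0.013 0 0; 0 0 0 0 0 0 0; 0 0 0.050 0 0 0 0; 0 0 0.030 0 0 0 0; 0 0 0 0 0 0 0; 0 0 0 0 0 0 0"

```text
time_s: 33.45
tcp_pos: [0.5438, 0.1313, 0.0705]
eef_rot: [-3.125, -0.303, -0.005]
contact_force: [0.2, -0.4, 0.2]
finger_gap: 1.0
```

```bash
python3 go.py .5423 .1266 .022 10.7 .05; python3 - <<'E'
from h import *
s,_=grab_frame("scene")
crop(s,320,130,450,250,4,"p10.png")
E
```

```text
t 33.45 pos [0.5438 0.1313 0.0705] yaw 11.1 tilt 0.21 gap 1.000 F [ 0.2 -0.4  0.2] need mm [ -1.5  -4.7 -48.5]
1
-0.005 0.009 0.097 -0.001 -0.002 0.004
```

View pics/p10.png

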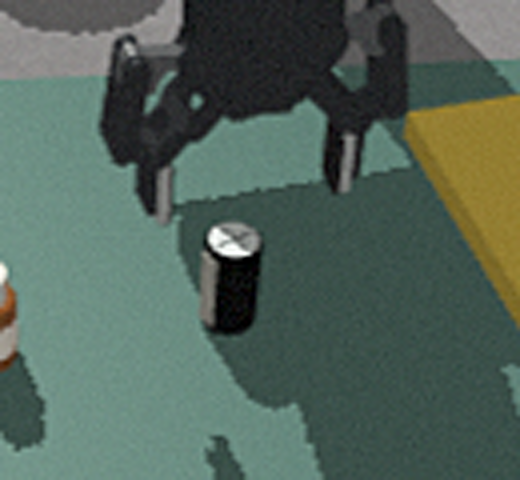

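apply_moves:
  commands: "-0.004 0.009 0.030 0 -0.002 0 0; 0 0 0.055 0 0 0 0; 0 0 0.008 0 0 0 0; 0 0 0 0 0 0 0"

```text
time_s: 34.0
tcp_pos: [0.5436, 0.1257, 0.0236]
eef_rot: [-3.126, -0.303, -0.004]
contact_force: [-0.0, 0.7, 1.4]
finger_gap: 0.997
```

```bash
python3 go.py .5423 .1266 .022 10.7 .05
```

```text
t 34.00 pos [0.5436 0.1257 0.0236] yaw 11.1 tilt 0.17 gap 0.997 F [-0.   0.7  1.4] need mm [-1.3  0.9 -1.6]
1
-0.002 -0.002 0.003 -0.001 -0.002 0.004
```

apply_moves:
  commands: "0 0 0 0 0 0 255; 0 0 0 0 0 0 255; 0 0 0 0 0 0 255; 0 0 0 0 0 0 255; 0 0 0 0 0 0 255; 0 0 0 0 0 0 255; 0 0 0 0 0 0 255; 0 0 0 0 0 0 255"

```text
time_s: 35.0
tcp_pos: [0.545, 0.1259, 0.0263]
eef_rot: [-3.125, -0.303, -0.01]
contact_force: [-0.8, -0.7, 0.2]
finger_gap: 0.333
```

apply_moves:
  commands: "0 0 -0.040 0 0 0 255; 0 0 -0.080 0 0 0 255; 0 0 -0.075 0 0 0 255; 0 0 -0.010 0 0 0 255; 0 0 0 0 0 0 255"

```text
time_s: 35.62
tcp_pos: [0.5442, 0.1256, 0.1352]
eef_rot: [-3.125, -0.303, -0.012]
contact_force: [-0.2, 0.9, -0.2]
finger_gap: 0.334
```

```bash
python3 go.py .4293 .2984 .12 10.7 .05
```

```text
t 35.62 pos [0.5442 0.1256 0.1352] yaw 11.1 tilt 0.46 gap 0.334 F [-0.2  0.9 -0.2] need mm [-114.9  172.8  -15.2]
5
-0.032 -0.077 0.006 -0.000 -0.001 0.001; -0.032 -0.077 0.006 -0.000 -0.001 0.001; -0.032 -0.077 0.006 -0.000 -0.001 0.001; -0.032 -0.077 0.006 -0.000 -0.001 0.001; -0.032 -0.076 0.006 -0.000 -0.001 0.001
```

apply_moves:
  commands: "-0.022 -0.050 0 0 -0.001 0 255; -0.032 -0.077 0 0 -0.001 0 255; -0.032 -0.077 0 0 -0.001 0 255; -0.032 -0.077 0 0 0 0 255; -0.022 -0.055 0 0 0 0 255; -0.008 -0.020 0 0 0 0 255; 0 0 0 0 0 0 255; 0 0 0 0 0 0 255"

```text
time_s: 36.62
tcp_pos: [0.4312, 0.287, 0.1234]
eef_rot: [3.122, 0.298, -0.02]
contact_force: [-0.0, 0.1, 0.2]
finger_gap: 0.331
```

```bash
python3 go.py .4293 .2984 .05 10.7 .05
```

```text
t 36.62 pos [0.4312 0.287  0.1234] yaw 10.9 tilt 0.80 gap 0.331 F [-0.   0.1  0.2] need mm [ -1.9  11.4 -73.4]
2
0.001 -0.012 0.073 0.001 0.004 0.001; 0.001 -0.012 0.073 0.001 0.004 0.001
```

apply_moves:
  commands: "0 -0.018 0.050 0.001 0.006 0 255; 0 -0.003 0.070 0 0 0 255; 0 0 0.010 0 0 0 255; 0 0 0 0 0 0 255"

```text
time_s: 37.12
tcp_pos: [0.4323, 0.2941, 0.0585]
eef_rot: [3.125, 0.289, -0.001]
contact_force: [0.4, -0.5, -0.8]
finger_gap: 0.331
```

```bash
python3 go.py .4293 .2984 .0313 10.7 .05
```

```text
t 37.12 pos [0.4323 0.2941 0.0585] yaw 10.6 tilt 0.17 gap 0.331 F [ 0.4 -0.5 -0.8] need mm [ -3.    4.3 -27.2]
1
-0.004 -0.010 0.054 0.002 0.000 -0.001
```

apply_moves:
  commands: "-0.004 -0.008 0.040 0 0 0 255; 0 0 0.010 0 0 0 255; 0 0 0.004 0 0 0 255; 0 0 0.003 0 0 0 255; 0 0 0 0 0 0 255"

```text
time_s: 37.75
tcp_pos: [0.4313, 0.2984, 0.0316]
eef_rot: [3.127, 0.289, 0.006]
contact_force: [-0.2, -0.2, -0.2]
finger_gap: 0.335
```

```bash
python3 - <<'E'
from h import *
s,_=grab_frame("scene")
crop(s,380,110,530,240,4,"p11.png")
E
```

```text
(no output)
```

View pics/p11.png

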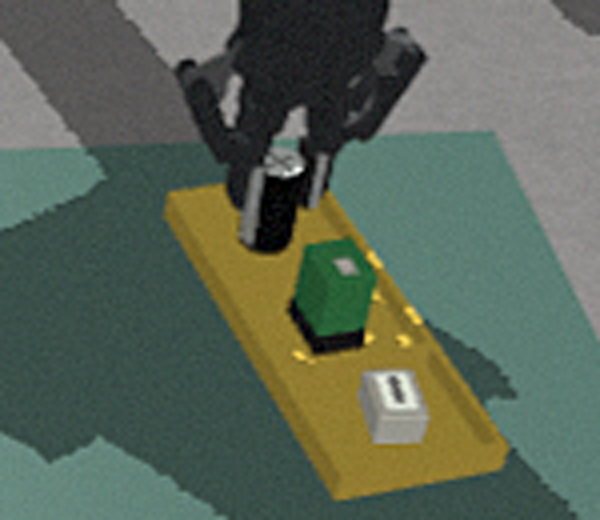

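The black can is in the near yellow compartment. Final touch-down and release, then retreat high for a check.

apply_moves:
  commands: "0 0 0.004 0 0 0 255; 0 0 0 0 0 0 255; 0 0 0 0 0 0 0; 0 0 0 0 0 0 0; 0 0 0 0 0 0 0; 0 0 0 0 0 0 0; 0 0 0 0 0 0 0; 0 0 -0.060 0 0 0 0; 0 0 -0.080 0 0 0 0; 0 0 -0.080 0 0 0 0"

```text
time_s: 39.05
tcp_pos: [0.4291, 0.2973, 0.1391]
eef_rot: [3.124, 0.288, -0.004]
contact_force: [0.3, -0.2, -1.3]
finger_gap: 1.004
```

apply_moves:
  commands: "0 0.080 -0.040 0 0 0 0; 0 0.100 -0.050 0 0 0 0; 0 0.100 -0.050 0 0 0 0; 0 0.100 0 0 0 0 0; 0 0.100 0 0 0 0 0; 0 0.060 0 0 0 0 0; 0 0 0 0 0 0 0; 0 0 0 0 0 0 0"

```text
time_s: 40.05
tcp_pos: [0.4814, 0.0258, 0.2176]
eef_rot: [3.126, 0.292, 0.011]
contact_force: [0.1, 0.4, -0.6]
finger_gap: 1.004
```

```bash
python3 - <<'E'
from h import *
for n in ("top","scene"):
    p,d=grab_frame(n); cv2.imwrite(f"pics/{n}9.png",p); X=cloud(n,d)
    for nm,c,yaw in (("red",(.5395,-.3045),2.3),("yel",(.504,.3125),10.7)):
        a=np.radians(yaw);R=np.array([[np.cos(a),-np.sin(a)],[np.sin(a),np.cos(a)]])
        L=(X[...,:2]-c)@R
        m=((abs(L[...,0])<.115)&(abs(L[...,1])<.044)&(X[...,2]>.022)&(X[...,2]<.08)).astype(np.uint8)
        k,l,st,ce=cv2.connectedComponentsWithStats(m)
        for i in range(1,k):
            if st[i,4]<15: continue
            q=X[l==i];ll=L[l==i];t=np.percentile(q[:,2],90);g=q[:,2]>t-.006
            r=cv2.minAreaRect((ll[g]*1000).astype(np.float32))
            print(n,nm,ce[i].round(),"top",t.round(4),"tray xy mm",np.round(r[0],1),np.round(r[1],1),round(r[2]))
print(arm.state()["time_s"],arm.state()["tcp_pos"])
a=cv2.imread("pics/top9.png");b=cv2.imread("pics/scene9.png")
crop(a,140,100,480,300,2.3,"top9c.png");crop(b,100,120,520,290,1.9,"scene9c.png")
E
```

```text
top red [444. 197.] top 0.0518 tray xy mm [81.1 -0.3] [38.9 41.2] 2
top red [444. 230.] top 0.0582 tray xy mm [3.5 0.2] [32.5 33.7] 45
top red [441. 263.] top 0.049 tray xy mm [-72.8   1.2] [45.2 38.3] 3
top yel [177. 180.] top 0.0288 tray xy mm [74.1  4.3] [25.9 35.7] 77
top yel [175. 208.] top 0.0574 tray xy mm [2.8 1.2] [34.4 27.8] 2
top yel [174. 241.] top 0.0632 tray xy mm [-75.4   1.2] [28.8 28.2] 67
scene red [169. 193.] top 0.0562 tray xy mm [-35.1   1.2] [ 34.9 113.4] 84
scene red [161. 234.] top 0.0514 tray xy mm [81.1 -2.7] [40.3 40.6] 2
scene yel [448. 157.] top 0.0612 tray xy mm [-75.9  -2.2] [26.1 31.4] 65
scene yel [463. 181.] top 0.0556 tray xy mm [ 1.9 -1.8] [29.1 36.1] 89
scene yel [478. 209.] top 0.0271 tray xy mm [72.5  1.5] [26.  38.5] 80
40.15 [0.48140361 0.02620366 0.21754342]
```

View pics/top9c.png

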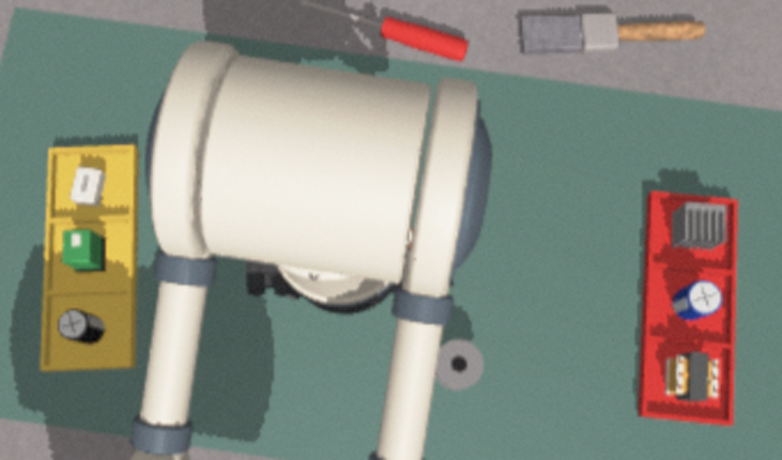

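View pics/scene9c.png

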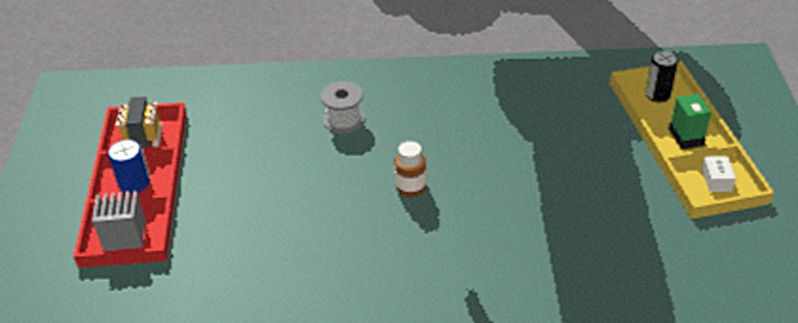

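Every part is centred within 6 mm of its compartment, and the tops rose 5–6 mm (floor thickness). The fuse box, reel and flux bottle haven't moved. Handing in.

```bash
python3 - <<'E'
from bench import arm
print(arm.job_done(), arm.state()["time_s"])
E
```

```text
the job is handed in; nothing more can be done
the job is handed in; nothing more can be done
```

Both kits are made up and the job is handed in, about 40 s into the 122 s allowed. `job_done` gives no verdict.

- **Red tray, near to far:** transformer, blue capacitor, heatsink.
- **Yellow tray:** black capacitor in the near compartment, green relay in the middle one, and the fuse box still in the far one.

**Last checks:**
- **Position and height:** in the top camera each part is within about 6 mm of its compartment centre. Part tops are 5–6 mm higher than on the mat, which matches the 5 mm tray floor, so all five stand flat and upright.
- **Gripper:** it was open and clear of everything, at about z = 0.22 m.
- **Bystanders:** the fuse box, reel and flux bottle looked untouched in the pictures. I did not re-measure the reel or the bottle.

**Disagreements:**
- The two cameras differ by about 3 mm in y, within the stated calibration error.
- The scene camera could not separate the transformer from the blue capacitor by depth, so their measured positions come from the top camera only.
- Wrist force readings were too noisy to show touch-down clearly, so I judged it mainly from the tool height no longer dropping.
- The heatsink touched down about 1.5 mm higher than I expected, but its top height after release was right.

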